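# Sweep the jar lids off the board into the wash-up tray

## Task

Sweep all three loose gold jar lids across the wooden board and over its edge into the orange tray beside it, so that each ends up lying in the tray. Only push them along with your fingers: do not pinch them, pick them up or press hard on them. Leave the two small amber jars, the green glass jar and the stack of paper cups standing where they are.

Things in the scene. Friction and masses are not known exactly. Their poses are not given: they have to be found in the camera images.
- board: A wooden work board, fixed to the table, 270 mm along its x, 240 mm along its y, flat top 30 mm above the table. Origin at the centre of its underside, on the table (z = 0); z up. The lids and one jar start on it in four lanes that run along its y, about 62 mm apart (board x about -93, -31, +31, +93 mm; one thing to a lane, in any order, anywhere within 75 mm of the lane's middle), so every lid has a clear straight way along the board's y to the tray.
- orange_tray: The tray for the lids: orange, shallow open plastic tray, fixed to the table; outside 270 mm along its x, 130 mm along its y, 24 mm high (6 mm lower than the board's top), walls and floor 4 mm thick. It stands along one y side of the board, 2 mm from it, parallel to it; which of the two sides (board +y or -y) changes from run to run. Origin at the centre of its underside, axes as the board's.
- blue_tray: The other tray: blue, holds one of the small jars, not for lids; shallow open plastic tray, fixed to the table; outside 270 mm along its x, 130 mm along its y, 24 mm high (6 mm lower than the board's top), walls and floor 4 mm thick. It stands along one y side of the board, 2 mm from it, parallel to it; which of the two sides (board +y or -y) changes from run to run. Origin at the centre of its underside, axes as the board's.
- lid_0: A loose gold-coloured metal jar lid with a yellow top, a solid disc 38 mm in diameter and 14 mm high, about 20 g, lying flat on the board at the start, slides easily. Origin at the centre of its underside, z up.
- lid_1: A loose gold-coloured metal jar lid with a yellow top, a solid disc 38 mm in diameter and 14 mm high, about 20 g, lying flat on the board at the start, slides easily. Origin at the centre of its underside, z up.
- lid_2: A loose gold-coloured metal jar lid with a yellow top, a solid disc 38 mm in diameter and 14 mm high, about 20 g, lying flat on the board at the start, slides easily. Origin at the centre of its underside, z up.
- lid_0_center (a point): The middle of lid_0, 7 mm above its underside.
- lid_1_center (a point): The middle of lid_1, 7 mm above its underside.
- lid_2_center (a point): The middle of lid_2, 7 mm above its underside.
- board_jar: A small capped amber glass jar with a black cap and a white paper band, 40 mm in diameter, 50 mm high, loose, 120 g. Origin at the centre of its underside. It stands on the board in one of the four lanes. Leave it.
- tray_jar: A small capped amber glass jar with a black cap and a white paper band, 40 mm in diameter, 50 mm high, loose, 120 g. Origin at the centre of its underside. It stands on the floor of the blue tray. Leave it.
- tea_jar: A green glass jar with a white cap, 64 mm in diameter, 95 mm high, 0.25 kg, standing on the table just outside one of the trays. Origin at the centre of its underside. Leave it.
- paper_cups: A stack of white paper cups, upright, about 77 mm across at the rims, 120 mm high, 80 g, standing on the table just outside the other tray. Origin at the centre of its underside. Leave it.
Things that resemble listed ones, but are neither listed nor needed, are in the scene too. Leave any black, purple or red look-alike of the lid_2 alone.

How it is judged:
At the end, for the whole second after the job is handed in: Each lid's centre is between the inner walls of the orange tray and below 42 mm above the table, no lid touches the board, all lids are at rest (under 20 mm/s), and the three jars and the cups are upright (within 0.15 rad) and within 20 mm of where they were (x of lid_0_center in the frame of orange_tray between -0.131 and 0.131 m and y of lid_0_center in the frame of orange_tray between -0.061 and 0.061 m and height (world z) of each of lid_0_center, lid_1_center, lid_2_center below 0.042 m and contact force between each of lid_0, lid_1, lid_2 and board below 0.02 N and linear speed of each of lid_0, lid_1, lid_2 below 0.02 m/s and x of lid_1_center in the frame of orange_tray between -0.131 and 0.131 m and y of lid_1_center in the frame of orange_tray between -0.061 and 0.061 m and x of lid_2_center in the frame of orange_tray between -0.131 and 0.131 m and y of lid_2_center in the frame of orange_tray between -0.061 and 0.061 m and distance of each of board_jar, tray_jar, tea_jar, paper_cups from where it was at the start of the episode below 0.02 m and angle between each of board_jar, tray_jar, tea_jar, paper_cups's own z axis and vertical below 0.15 rad).
It fails at once if a lid is lifted: its centre rises more than 25 mm above where it lay on the board (62 mm above the table) (height (world z) of any of lid_0_center, lid_1_center, lid_2_center above 0.062 m).
It fails at once if a lid is pinched or pressed hard (more than 15 N from the fingers) (contact force between the fingers and lid_0 above 15 N or contact force between the fingers and lid_1 above 15 N or contact force between the fingers and lid_2 above 15 N).
It fails at once if a jar or the cups are moved more than 20 mm or tipped more than 0.3 rad (distance of any of board_jar, tray_jar, tea_jar, paper_cups from where it was at the start of the episode above 0.02 m or angle between any of board_jar, tray_jar, tea_jar, paper_cups's own z axis and vertical above 0.3 rad).
It also fails if it takes over 54 s, if anything falls off the work surface, if the arm or the gripper's body presses on something with over 40 N, if the wrist force passes 120 N, or if a joint passes its speed limit or range.

## Robot

A 6-joint arm with a two-finger parallel gripper is mounted at the origin on the work surface. World frame = base frame: x ahead of the robot, y to its left, z up, the work surface at z = 0. Lengths are in m, angles in rad, forces in N, time in s.
With the tool pointing down it reaches from about 0.35 to 1 m from the base axis. Payload 7.1 kg.
Tool frame: the origin (TCP) lies at the very end of the fingers, on their centre line; the grasp point (between the pads) lies env.pinch_z behind it (env.pinch_z is the distance from the TCP to the grasp point, in m); z points along the fingers, y is the line along which they close (so a half turn about z gives the same grasp; the last joint's range is limited). The gripper opens to 85 mm and grips with 20 to 120 N. Pads are 22 mm wide; open, the fingers measure 114 mm over their backs; the gripper's body (76 mm by 85 mm) begins 54 mm behind the grasp point. The pads swing forward as they close: fully open they stand 13 mm farther back than shut.
Start: joints at [1.177, 0.423, 1.63, -0, 1.089, -0.019], TCP at [0.229, 0.582, 0.2] pointing down, gripper open.
Joint ranges: [-3, 3], [-0.9, 2.11], [0.09, 2.58], [-1.31, 4.45], [0.11, 2.69], [-2.54, 2.54]. Speed limits (rad/s): [2.39, 2.39, 3.01, 3.14, 3.14, 3.14].

## Interface

Orientations are given as a 3x3 rotation matrix whose columns are the frame's x, y, z axes.
In Python, from bench import readout, eyes, ticket, env gives the robot as it stands.
- The arm moves only by the shell command python3 -m inch 'ROWS' [FORCE]. ROWS is JSON, a list that holds one entry, the list of rows, each a list of 7 numbers: the shift along the tool's x, y, z in cm, then the turn, a rotation vector about the tool's x, y, z in rad, then the closure, from -1 (fully open) to 1 (shut). A call has 1 to 20 rows; each row is the pose to reach, as a shift and turn from the pose commanded when the call began, along the tool's axes at that moment; what a row does not reach only later rows make up. A row lasts 1/10 s, in which the tool goes at most 50 mm and 8.59 degrees, less where a joint would pass 70% of its speed; a pose out of reach is approached as far as the arm can. A call with a gripper value outside its range is refused whole. The fingers move at their own pace and stop on an object; FORCE is the grip in N (left out, the last holds). Time passes only in rows, so rows that repeat a pose let the fingers close. It gives the time, the measured TCP pose, the force, the opening and the grip force at its end, in the units of the state.
- readout.get_state(): the state, without advancing time (a new reading comes with each control period).
- eyes.read_camera(name): name is "scene" or "side" or "wrist"; returns (picture, depth): 400x640x3 uint8, red, green, blue; 400x640 float32, m along the optical axis (not along the pixel's ray), 0 where there is no reading.
- eyes.camera_info(name): a dict with "fx", "fy", "cx", "cy" (pixels), "R" (3x3) and "t" (3): a world point X has camera coordinates R X + t. Camera axes: x right, y down, z forward; pixel columns grow to the right and rows downward; lengths in m; the calibration is good to about 2 mm. A picture is of the moment at which its call begins: read the wrist's pose just before it. camera_info takes no time and is no camera call; for the wrist camera it gives the pose at the moment of the call.
- ticket.sign_off(): hands the job in; it is judged then, once.
Trained networks look in the newest picture that a camera, given by its name, has taken for a name from the list of things; names that differ only in an ending like _2 or _b are one class to them, and where a whole thing is asked for, a point or a joint stands for the part that bears it (a point fixed in the world has none). Each returns a list of dicts, best first, with "confidence" (0 to 1); they miss things now and then, are a little off and sometimes report something else, mostly with a low value. They report only what shows in the picture. A call takes as long as a camera call. They do not tell look-alikes from the thing itself.
- eyes.trace(target, camera): "region" (400x640 bool, what is visible of it) and "pixel" ([column, row] in pixels, amid what is visible of it).
The state is a dict: "t": time; "qpos": joint angles; "dq": joint speeds; "tau": joint torques, N m; "ee_pos": TCP position; "tcp_rot": TCP orientation; "wrist_force": force on the tool from outside, world axes, zero at the start; "torque": the same for the moment, N m; "gripper_width": finger opening in m; "finger_force": force on a finger pad.
Only numpy, scipy, OpenCV 4.12 (cv2) and the standard library are available. Lean on these libraries where they do the work, as an engineer would, in place of code of your own. Each camera call takes 0.05 s, during which the arm holds its last target. There are 200 camera calls.

## Working session

There is one attempt and no reset: what is moved stays moved. The work goes in short steps, Python scripts to look and compute and a shell command to move; the robot and the scene stay as the last step left them, time stands still between calls to the robot, and variables do not carry over. Pictures are saved under pics/ and viewed, at most 10 in all, crops included, and the job is handed in when it is done.

```bash
mkdir -p pics; cat > h.py <<'E'
import numpy as np, cv2
from bench import readout, eyes, ticket, env
def cloud(n):
    im,d=eyes.read_camera(n); c=eyes.camera_info(n)
    v,u=np.mgrid[:400,:640]
    P=np.stack([(u-c['cx'])/c['fx']*d,(v-c['cy'])/c['fy']*d,d],-1)
    W=(P-c['t'])@np.array(c['R'])
    W[d==0]=np.nan
    return im,W
E
python3 - <<'E'
from h import *
s=readout.get_state();print(s['t'],s['ee_pos'],s['tcp_rot'],env.pinch_z)
ims=[]
for n in('scene','side'):
    im,W=cloud(n); np.save(n+'.npy',W); cv2.imwrite(n+'.png',im[:,:,::-1]); cv2.imwrite(f'pics/{n}.png',im[:,:,::-1])
    for t in('lid_0','board_jar','orange_tray','blue_tray','tea_jar','paper_cups','board'):
        for r in eyes.trace(t,n):
            m=r['region']; print(n,t,round(r['confidence'],2),np.round(r['pixel']),m.sum(),np.round(np.nanmedian(W[m],0),3))
E
```

```text
0.0 [0.22855441 0.58106668 0.19942553] [[-9.30570742e-01  3.66111604e-01 -6.21827183e-04]
 [ 3.66112130e-01  9.30569577e-01 -1.47355497e-03]
 [ 3.91678860e-05 -1.59890561e-03 -9.99998721e-01]] 0.0187
scene lid_0 0.76 [313. 290.] 229 [ 0.821 -0.146  0.013]
scene lid_0 0.73 [314. 264.] 173 [ 0.765 -0.098  0.014]
scene lid_0 0.68 [342. 243.] 161 [0.757 0.006 0.014]
scene lid_0 0.58 [149. 241.] 960 [ 0.491 -0.406  0.07 ]
scene lid_0 0.55 [360. 180.] 242 [0.625 0.176 0.043]
scene lid_0 0.5 [291. 205.] 121 [ 0.596 -0.042  0.044]
scene lid_0 0.49 [282. 191.] 111 [ 0.533 -0.04   0.044]
scene lid_0 0.45 [341. 167.] 2642 [0.551 0.18  0.005]
scene board_jar 0.49 [334. 198.] 276 [0.658 0.053 0.069]
scene orange_tray 0.9 [240. 238.] 4332 [ 0.566 -0.2    0.005]
scene blue_tray 0.89 [343. 166.] 2629 [0.551 0.18  0.005]
scene tea_jar 0.76 [149. 243.] 984 [ 0.49  -0.406  0.069]
scene tea_jar 0.58 [265. 182.] 95 [ 0.473 -0.055  0.044]
scene paper_cups 0.58 [381. 114.] 751 [0.492 0.393 0.098]
scene paper_cups 0.35 [264. 183.] 135 [ 0.473 -0.054  0.044]
scene board 0.81 [298. 198.] 6006 [ 0.573 -0.021  0.03 ]
side lid_0 0.59 [346. 187.] 110 [0.749 0.003 0.014]
side lid_0 0.57 [369. 212.] 145 [ 0.754 -0.1    0.014]
side lid_0 0.56 [282. 217.] 160 [ 0.524 -0.04   0.044]
side lid_0 0.5 [393. 218.] 126 [ 0.812 -0.147  0.014]
side lid_0 0.48 [302. 209.] 154 [ 0.586 -0.042  0.044]
side lid_0 0.43 [263. 229.] 166 [ 0.465 -0.055  0.044]
side board_jar 0.59 [309. 173.] 215 [0.643 0.05  0.072]
side orange_tray 0.73 [284. 217.] 158 [ 0.525 -0.039  0.044]
side orange_tray 0.69 [314. 263.] 5047 [ 0.552 -0.199  0.005]
side blue_tray 0.8 [262. 166.] 2363 [0.539 0.186 0.005]
side tea_jar 0.73 [318. 346.] 930 [ 0.463 -0.417  0.093]
side paper_cups 0.98 [218. 111.] 836 [0.47  0.387 0.099]
side board 0.71 [285. 214.] 6431 [ 0.547 -0.026  0.03 ]
side board 0.22 [283. 216.] 121 [ 0.524 -0.042  0.044]
```

View pics/scene.png

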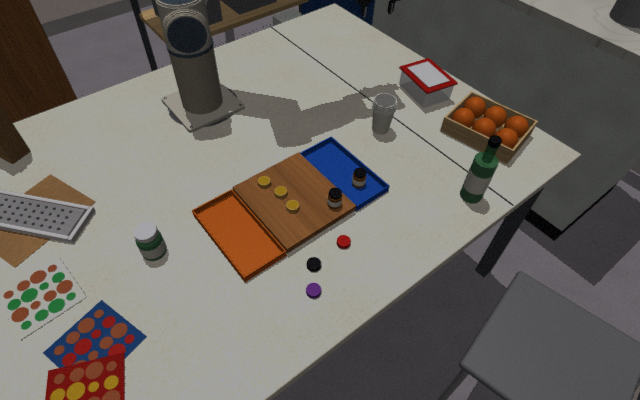

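View pics/side.png

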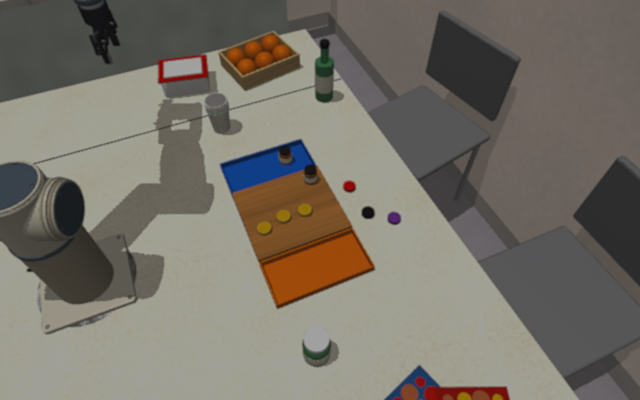

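The scene shows gold lids on the board at about (264,182), (281,192) and (292,206). The board jar is at (335,197), and the orange tray lies on the -y side around (240,235). The side picture agrees, with lids at (264,228), (283,216) and (305,210). The red, black and purple look-alikes are on the table.

```bash
python3 - <<'E'
from h import *
for n in('scene','side'):
    W=np.load(n+'.npy'); im=cv2.imread(n+'.png'); hsv=cv2.cvtColor(im,cv2.COLOR_BGR2HSV)
    z=W[...,2]; box=(W[...,0]>.35)&(W[...,0]<.8)&(abs(W[...,1])<.35)
    m=box&(abs(z-.030)<.004)
    m=cv2.morphologyEx(m.astype(np.uint8),cv2.MORPH_OPEN,np.ones((5,5)))
    k,l,st,_=cv2.connectedComponentsWithStats(m); i=1+st[1:,4].argmax()
    print(n,'board',cv2.minAreaRect(W[l==i][:,:2].astype(np.float32)*1000))
    o=box&(hsv[...,0]<12)&(hsv[...,1]>200)&(z<.028)
    m=cv2.morphologyEx(o.astype(np.uint8),cv2.MORPH_OPEN,np.ones((3,3)))
    print('tray',cv2.minAreaRect(W[m>0][:,:2].astype(np.float32)*1000))
    t=(box&(z>.040)&(z<.047)&(W[...,1]<0)).astype(np.uint8)
    k,l,st,_=cv2.connectedComponentsWithStats(t)
    for i in range(1,k):
        if st[i,4]>30: print('lid',np.round(cv2.minEnclosingCircle(W[l==i][:,:2].astype(np.float32)*1000)[0]),st[i,4])
    t=(box&(z>.076)&(z<.09)).astype(np.uint8)
    if t.sum(): print('jar',cv2.minEnclosingCircle(W[t>0][:,:2].astype(np.float32)*1000))
E
```

```text
scene board ((558.836669921875, -12.838417053222656), (243.32101440429688, 272.8250427246094), 89.9410171508789)
tray ((753.4336547851562, 6.156427383422852), (29.558691024780273, 31.813812255859375), 49.6341667175293)
lid [471. -53.] 107
lid [529. -38.] 103
lid [592. -41.] 117
jar ((650.9769287109375, 60.28873062133789), 18.798673629760742)
side board ((554.3631591796875, -12.349014282226562), (269.7582702636719, 242.48606872558594), 0.22399362921714783)
tray ((750.0339965820312, 4.367422103881836), (29.48729133605957, 27.002445220947266), 63.2452507019043)
lid [588. -40.] 114
lid [525. -38.] 109
lid [466. -52.] 131
jar ((649.1032104492188, 60.54803466796875), 19.64444923400879)
```

```bash
python3 -m inch '[[[-4,-4,0,0,0,0.1,0.5],[-7,-7,0,0,0,0.2,0.5],[-10,-10,0,0,0,0.3,0.5],[-13,-13,0,0,0,0.4,0.5],[-16,-16,0,0,0,0.5,0.5],[-19,-20,0,0,0,0.6,0.5],[-22,-23,0,0,0,0.7,0.5],[-25,-26,0,0,0,0.8,0.5],[-28,-29,0,0,0,0.9,0.5],[-31,-32,0,0,0,1.0,0.5],[-34,-35,0,0,0,1.1,0.5],[-37,-38,0,0,0,1.196,0.5],[-40,-41,0,0,0,1.196,0.5],[-42,-43,0,0,0,1.196,0.5],[-43.3,-44.4,0,0,0,1.196,0.5],[-43.3,-44.4,0,0,0,1.196,0.5],[-43.3,-44.4,0,0,0,1.196,0.5]]]' 20
python3 -c "
from h import *
s=readout.get_state();print(s['qpos'],s['tcp_rot'].round(3) if hasattr(s['tcp_rot'],'round') else s['tcp_rot'])
im,W=cloud('wrist');cv2.imwrite('pics/w1.png',im[:,:,::-1])
z=W[...,2];t=((z>.040)&(z<.047)).astype(np.uint8)
k,l,st,_=cv2.connectedComponentsWithStats(t)
for i in range(1,k):
  if st[i,4]>100: print('lid',cv2.minEnclosingCircle(W[l==i][:,:2].astype(np.float32)*1000),st[i,4])
"
```

```text
t: 2.5
ee_pos: [0.469, 0.0099, 0.2002]
tcp_rot: [[0.001, 1.0, -0.0], [1.0, -0.001, 0.0], [0.0, -0.0, -1.0]]
wrist_force: [-0.3, 1.1, 0.7]
gripper_width: 0.0214
finger_force: 0.0
[-4.41183794e-03  1.92822316e-01  1.96406748e+00  3.24338100e-04
  9.84965226e-01 -3.33327187e-03] [[ 0.001  1.    -0.   ]
 [ 1.    -0.001  0.   ]
 [ 0.    -0.    -1.   ]]
lid ((640.2394409179688, 63.142112731933594), 19.01420783996582) 168
lid ((525.971435546875, -35.359039306640625), 18.986099243164062) 1120
lid ((587.604736328125, -38.79061508178711), 19.320287704467773) 1122
lid ((465.66156005859375, -50.9649658203125), 18.89812469482422) 1081
```

View pics/w1.png

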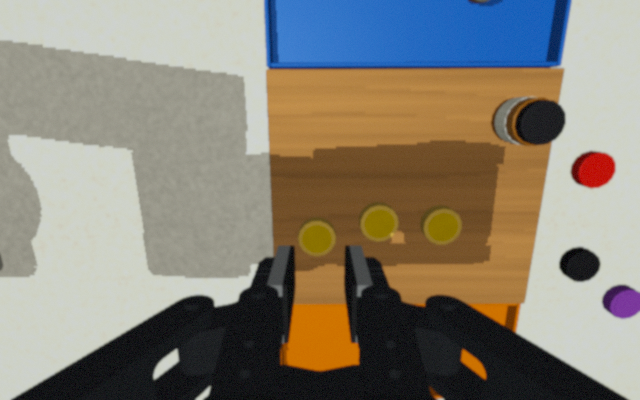

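The wrist view agrees with that: lids at (317,238), (379,222) and (442,226), jar at (540,120), all lanes clear. I'll lower behind the first lid now.

```bash
python3 -m inch '[[[0,-0.2,4,0,0,0,0.5],[0,-0.2,8,0,0,0,0.5],[0,-0.2,12,0,0,0,0.5],[0,-0.2,14,0,0,0,0.5],[0,-0.2,15.2,0,0,0,0.5],[0,-0.2,16,0,0,0,0.5],[0,-0.2,16.5,0,0,0,0.5],[0,-0.2,16.5,0,0,0,0.5],[0,-0.2,16.5,0,0,0,0.5]]]'
```

```text
t: 3.45
ee_pos: [0.4678, 0.01, 0.036]
tcp_rot: [[-0.0, 1.0, 0.001], [1.0, 0.0, 0.0], [0.0, 0.001, -1.0]]
wrist_force: [0.6, 1.0, 0.7]
gripper_width: 0.0211
finger_force: 0.0
```

```bash
python3 -m inch '[[[-0.5,0,0.2,0,0,0,0.5],[-1,0,0.2,0,0,0,0.5],[-1.5,0,0.2,0,0,0,0.5],[-2,0,0.2,0,0,0,0.5],[-2.5,0,0.2,0,0,0,0.5],[-3,0,0.2,0,0,0,0.5],[-3.5,0,0.2,0,0,0,0.5],[-4,0,0.2,0,0,0,0.5],[-4.7,0,0.2,0,0,0,0.5],[-5.4,0,0.2,0,0,0,0.5],[-6.1,0,0.2,0,0,0,0.5],[-6.8,0,0.2,0,0,0,0.5],[-7.5,0,0.2,0,0,0,0.5],[-8.2,0,0.2,0,0,0,0.5],[-8.9,0,0.2,0,0,0,0.5],[-9.6,0,0.2,0,0,0,0.5]]]' && python3 -c "
from h import *
im,W=cloud('wrist');cv2.imwrite('pics/w2.png',im[:,:,::-1])
im,W=cloud('side')
z=W[...,2];t=((z>.040)&(z<.047)&(W[...,1]<.02)).astype(np.uint8)
k,l,st,_=cv2.connectedComponentsWithStats(t)
for i in range(1,k):
  if st[i,4]>20: print('lid',cv2.minEnclosingCircle(W[l==i][:,:2].astype(np.float32)*1000),st[i,4])
"
```

```text
t: 5.05
ee_pos: [0.4672, -0.0867, 0.0332]
tcp_rot: [[0.0, 1.0, 0.0], [1.0, -0.0, -0.0], [-0.0, 0.0, -1.0]]
wrist_force: [0.7, 0.7, 0.1]
gripper_width: 0.0212
finger_force: 0.0
lid ((1579.96142578125, -43.32109069824219), 16.312694549560547) 23
lid ((1578.69677734375, -167.60874938964844), 105.35111999511719) 133
lid ((1487.0546875, -307.0303649902344), 53.87538146972656) 90
lid ((586.5133056640625, -40.30739974975586), 19.623619079589844) 113
lid ((532.8204956054688, -44.113922119140625), 15.76584529876709) 29
lid ((468.69427490234375, -51.797645568847656), 19.509628295898438) 63
lid ((12.142797470092773, -37.249229431152344), 57.064453125) 95
```

View pics/w2.png

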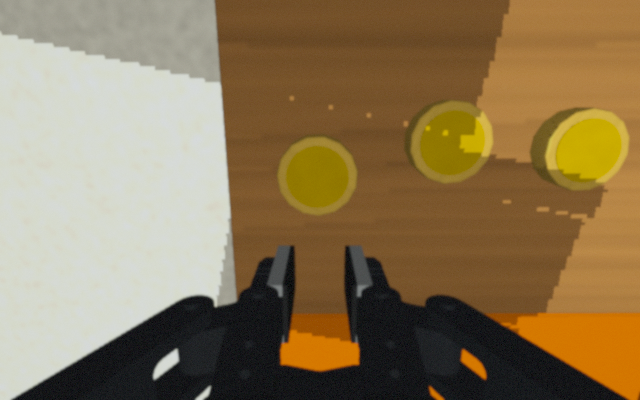

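The wrist picture shows the lid unmoved at (317,175), so the fingertips passed above it. I'll measure the actual tip height.

```bash
python3 -c "
from h import *
im,W=cloud('wrist')
for u in (280,285,290,350,355,360):
  for v in (246,250,256,270,290,320): print(u,v,W[v,u].round(4),im[v,u])
"
```

```text
280 246 [ 0.4504 -0.0757  0.0679] [86 81 76]
280 250 [ 0.4509 -0.0753  0.073 ] [76 78 78]
280 256 [ 0.4514 -0.0757  0.0778] [78 80 79]
280 270 [ 0.4528 -0.0752  0.0907] [80 82 83]
280 290 [ 0.4538 -0.0775  0.1006] [120 124 124]
280 320 [nan nan nan] [25 22 28]
285 246 [ 0.4526 -0.075   0.0694] [82 76 72]
285 250 [ 0.4528 -0.0757  0.0719] [78 79 81]
285 256 [ 0.4534 -0.0754  0.0785] [78 81 80]
285 270 [ 0.4545 -0.0756  0.0899] [48 50 52]
285 290 [ 0.4554 -0.0775  0.1006] [33 38 39]
285 320 [ 0.4551 -0.0889  0.1003] [28 31 33]
290 246 [ 0.4546 -0.0755  0.0684] [65 55 49]
290 250 [ 0.4549 -0.0755  0.0724] [29 28 32]
290 256 [ 0.4553 -0.0755  0.0782] [16 20 14]
290 270 [ 0.4559 -0.0774  0.0864] [20 17 21]
290 290 [ 0.456  -0.0841  0.0889] [13 15 18]
290 320 [ 0.456  -0.0944  0.0921] [57 32 11]
350 246 [ 0.4793 -0.0755  0.0685] [81 71 65]
350 250 [ 0.479  -0.0755  0.0724] [57 61 59]
350 256 [ 0.4785 -0.0753  0.0786] [36 38 36]
350 270 [ 0.4775 -0.0755  0.0901] [17 15 23]
350 290 [ 0.4774 -0.0815  0.0936] [21 21 23]
350 320 [ 0.4774 -0.0915  0.0964] [26 23 23]
355 246 [ 0.4812 -0.0749  0.0698] [85 79 73]
355 250 [ 0.4809 -0.0752  0.0731] [79 81 84]
355 256 [ 0.4805 -0.0757  0.0778] [79 83 82]
355 270 [ 0.4794 -0.0757  0.0897] [70 73 73]
355 290 [ 0.4785 -0.078   0.0996] [46 45 46]
355 320 [ 0.4786 -0.0883  0.1013] [29 35 36]
360 246 [ 0.4835 -0.0755  0.0683] [91 81 71]
360 250 [ 0.4829 -0.0753  0.073 ] [78 80 78]
360 256 [ 0.4823 -0.0752  0.0789] [79 82 82]
360 270 [ 0.481  -0.0751  0.091 ] [79 83 81]
360 290 [ 0.4801 -0.0781  0.0995] [117 122 122]
360 320 [ 0.4793 -0.0834  0.1085] [16 22 20]
```

```bash
python3 -c "
from h import *
im,W=cloud('wrist')
for v in range(236,250): print(v,W[v,285].round(4),im[v,285])
c=eyes.camera_info('wrist');print(-np.array(c['R']).T@c['t'],np.array(c['R']).round(2))
for n in('side','scene'):
  im,W=cloud(n);m=(abs(W[...,0]-.467)<.05)&(abs(W[...,1]+.087)<.016)&(W[...,2]>.034)&(W[...,2]<.12)
  print(n,m.sum(),np.sort(W[m][:,2])[:30].round(3))
  c=eyes.camera_info(n);p=c['R']@np.array([.467,-.087,.05])+c['t'];u,v=int(c['cx']+c['fx']*p[0]/p[2]),int(c['cy']+c['fy']*p[1]/p[2])
  print(u,v);v0=max(v-60,0);u0=max(u-80,0)
  cv2.imwrite('pics/c_'+n+'.png',cv2.resize(im[v0:v0+100,u0:u0+160,::-1],None,fx=4,fy=4))
a=cv2.imread('pics/c_side.png');b=cv2.imread('pics/c_scene.png');print(a.shape,b.shape)
cv2.imwrite('pics/c.png',cv2.resize(np.vstack([a,b]),None,fx=.7,fy=.7))
"
```

```text
236 [ 0.4485 -0.0863  0.0284] [119  82  41]
237 [ 0.4485 -0.0867  0.029 ] [119  81  42]
238 [ 0.4484 -0.0875  0.0283] [116  80  39]
239 [ 0.4485 -0.0878  0.0289] [116  79  42]
240 [ 0.4486 -0.088   0.03  ] [117  82  42]
241 [ 0.4486 -0.0885  0.0301] [115  79  37]
242 [nan nan nan] [117  83  45]
243 [ 0.4484 -0.0902  0.0285] [117  82  43]
244 [ 0.4485 -0.0902  0.0301] [112  82  48]
245 [ 0.4524 -0.075   0.0679] [96 78 58]
246 [ 0.4525 -0.075   0.0689] [85 79 72]
247 [ 0.4526 -0.0749  0.0702] [80 80 78]
248 [ 0.4527 -0.0749  0.0712] [73 77 78]
249 [ 0.4527 -0.0753  0.0712] [78 82 81]
[ 0.46668437 -0.01737049  0.20598258] [[ 1.   -0.   -0.  ]
 [-0.   -0.96  0.27]
 [-0.   -0.27 -0.96]]
side 218 [0.034 0.034 0.034 0.034 0.034 0.034 0.034 0.034 0.035 0.035 0.035 0.035
 0.035 0.036 0.036 0.041 0.068 0.068 0.069 0.069 0.07  0.07  0.071 0.071
 0.071 0.071 0.072 0.073 0.075 0.075]
268 235
scene 150 [0.034 0.034 0.034 0.035 0.035 0.035 0.036 0.066 0.067 0.067 0.069 0.069
 0.07  0.07  0.071 0.072 0.072 0.072 0.072 0.073 0.074 0.074 0.074 0.074
 0.075 0.075 0.075 0.075 0.076 0.077]
253 183
(400, 640, 3) (400, 640, 3)
```

View pics/c.png

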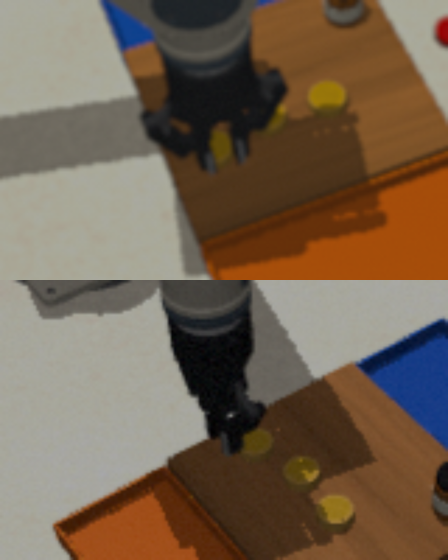

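All three cameras put the fingertips at z≈0.067 while the reported TCP is 0.033. The picture shows the lids untouched and the fingers above them, so the tips sit about 34 mm behind the reported TCP. I'll go back behind the lid and lower to correct for this.

```bash
python3 -m inch '[[[3,0,0,0,0,0,0.5],[6,0,0,0,0,0,0.5],[8,0,0,0,0,0,0.5],[9,0,0,0,0,0,0.5],[9,0,0,0,0,0,0.5],[9,0,1,0,0,0,0.5],[9,0,1.7,0,0,0,0.5],[9,0,2.2,0,0,0,0.5],[9,0,2.6,0,0,0,0.5],[9,0,2.6,0,0,0,0.5],[9,0,2.6,0,0,0,0.5]]]'
cat >> h.py <<'E'
def check():
    im,W=cloud('wrist'); z=W[...,2]
    print('tip z',np.nanmedian(W[245:248,283:288,2]),np.nanmedian(W[245:248,352:358,2]),'y',np.nanmedian(W[247:255,285,1]))
    im2,W=cloud('side');z=W[...,2];t=((z>.012)&(z<.047)&(abs(W[...,1]+.1)<.17)&(abs(W[...,0]-.55)<.16)&(im2[...,0]>90)&(im2[...,1]>.65*im2[...,0])&(im2[...,2]<.4*im2[...,0])).astype(np.uint8)
    k,l,st,_=cv2.connectedComponentsWithStats(t)
    for i in range(1,k):
        if st[i,4]>15: print('lid',np.nanmedian(W[l==i],0).round(3),st[i,4])
    return im,im2
E
python3 -c "
from h import *
check()"
```

```text
t: 6.45
ee_pos: [0.4671, 0.0037, 0.0071]
tcp_rot: [[0.0, 1.0, -0.0], [1.0, -0.0, -0.0], [-0.0, -0.0, -1.0]]
wrist_force: [-0.5, -0.1, 0.1]
gripper_width: 0.0214
finger_force: 0.0
tip z 0.04248175539735981 0.04278796920329418 y 0.014911920937014812
lid [ 0.616 -0.071  0.03 ] 2497
lid [ 0.526 -0.038  0.044] 99
lid [0.426 0.01  0.031] 27
lid [ 0.465 -0.053  0.045] 100
lid [ 0.426 -0.043  0.031] 28
```

```bash
python3 -m inch '[[[0,0,0.4,0,0,0,0.5],[-0.5,0,0.5,0,0,0,0.5],[-1,0,0.5,0,0,0,0.5],[-1.5,0,0.5,0,0,0,0.5],[-2,0,0.5,0,0,0,0.5],[-2.5,0,0.5,0,0,0,0.5],[-3,0,0.5,0,0,0,0.5],[-3.5,0,0.5,0,0,0,0.5],[-4.2,0,0.5,0,0,0,0.5],[-5,0,0.5,0,0,0,0.5],[-5.8,0,0.5,0,0,0,0.5],[-6.6,0,0.5,0,0,0,0.5]]]'
python3 -c "
from h import *
im,_=check();cv2.imwrite('pics/w3.png',im[:,:,::-1])"
```

```text
t: 7.75
ee_pos: [0.4672, -0.0628, 0.0022]
tcp_rot: [[0.0, 1.0, 0.0], [1.0, -0.0, -0.0], [-0.0, 0.0, -1.0]]
wrist_force: [1.1, -0.8, 0.4]
gripper_width: 0.0214
finger_force: 0.1
tip z 0.03755766922183798 0.03759819753278072 y -0.052542561533121326
lid [ 0.626 -0.037  0.03 ] 2061
lid [ 0.535 -0.046  0.044] 32
lid [ 0.428 -0.053  0.03 ] 36
lid [ 0.467 -0.091  0.045] 104
lid [ 0.427 -0.088  0.03 ] 25
```

View pics/w3.png

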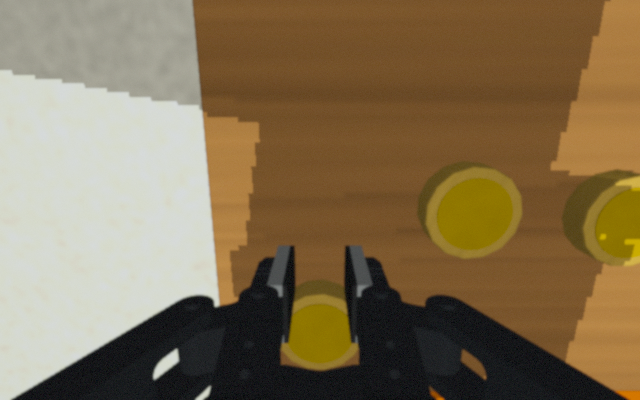

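The lid is cradled between the fingers at (320,330) and sliding with them. I'll carry on over the edge, then go up and across to behind lid two.

```bash
python3 -m inch '[[[-0.7,0,0,0,0,0,0.5],[-1.4,0,0,0,0,0,0.5],[-2.1,0,0,0,0,0,0.5],[-2.8,0,0,0,0,0,0.5],[-3.5,0,0,0,0,0,0.5],[-4.2,0,0,0,0,0,0.5],[-4.9,0,0,0,0,0,0.5],[-5.6,0,0,0,0,0,0.5],[-6.3,0,0,0,0,0,0.5],[-7,0,0,0,0,0,0.5],[-7.7,0,0,0,0,0,0.5],[-8.3,0,0,0,0,0,0.5],[-8.8,0,0,0,0,0,0.5],[-9.2,0,0,0,0,0,0.5],[-9.2,0,0,0,0,0,0.5]]]'
python3 -m inch '[[[0,0,-2,0,0,0,0.5],[0,0,-4,0,0,0,0.5],[4,0,-4,0,0,0,0.5],[8,3,-4,0,0,0,0.5],[12,5.9,-4,0,0,0,0.5],[15,5.9,-4,0,0,0,0.5],[16.5,5.9,-4,0,0,0,0.5],[16.8,5.9,-4,0,0,0,0.5],[16.8,5.9,-4,0,0,0,0.5]]]'
python3 -c "
from h import *
im,im2=check();cv2.imwrite('pics/s4.png',im2[120:320,180:420,::-1].repeat(2,0).repeat(2,1))"
```

```text
t: 9.35
ee_pos: [0.4673, -0.1545, 0.0022]
tcp_rot: [[0.0, 1.0, 0.0], [1.0, -0.0, -0.0], [-0.0, 0.0, -1.0]]
wrist_force: [0.2, 0.4, -1.1]
gripper_width: 0.0214
finger_force: 0.0
t: 10.25
ee_pos: [0.5255, 0.0138, 0.0421]
tcp_rot: [[-0.001, 1.0, -0.001], [1.0, 0.001, -0.0], [-0.0, -0.001, -1.0]]
wrist_force: [-0.1, -0.3, -0.3]
gripper_width: 0.0216
finger_force: 0.0
tip z 0.07752688152312734 0.0774435728379461 y 0.024240965266306345
lid [ 0.61  -0.106  0.03 ] 1616
lid [0.598 0.06  0.031] 95
lid [ 0.589 -0.042  0.044] 90
lid [ 0.527 -0.038  0.044] 92
lid [ 0.466 -0.182  0.018] 155
```

View pics/s4.png

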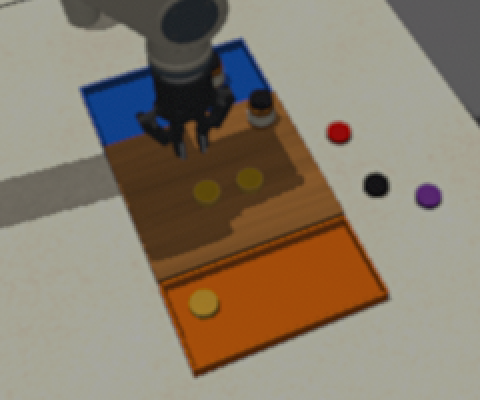

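The first lid lies flat in the tray at (204,302), with its top at z=0.018. Now the second lid.

```bash
python3 -m inch '[[[0,0.1,1.5,0,0,0,0.5],[0,0.1,2.8,0,0,0,0.5],[0,0.1,3.6,0,0,0,0.5],[0,0.1,4,0,0,0,0.5],[-1,0.1,4,0,0,0,0.5],[-1.5,0.1,4,0,0,0,0.5],[-2,0.1,4,0,0,0,0.5],[-2.5,0.1,4,0,0,0,0.5],[-3,0.1,4,0,0,0,0.5],[-3.5,0.1,4,0,0,0,0.5],[-4.2,0.1,4,0,0,0,0.5],[-5,0.1,4,0,0,0,0.5],[-5.7,0.1,4,0,0,0,0.5],[-6.4,0.1,4,0,0,0,0.5],[-7.1,0.1,4,0,0,0,0.5],[-7.8,0.1,4,0,0,0,0.5]]]'
python3 -m inch '[[[-0.7,0,0,0,0,0,0.5],[-1.4,0,0,0,0,0,0.5],[-2.1,0,0,0,0,0,0.5],[-2.8,0,0,0,0,0,0.5],[-3.5,0,0,0,0,0,0.5],[-4.2,0,0,0,0,0,0.5],[-4.9,0,0,0,0,0,0.5],[-5.6,0,0,0,0,0,0.5],[-6.3,0,0,0,0,0,0.5],[-7,0,0,0,0,0,0.5],[-7.7,0,0,0,0,0,0.5],[-8.3,0,0,0,0,0,0.5],[-8.8,0,0,0,0,0,0.5],[-9,0,0,0,0,0,0.5],[-9,0,0,0,0,0,0.5]]]'
python3 -m inch '[[[0,0,-2,0,0,0,0.5],[0,0,-4,0,0,0,0.5],[4,0,-4,0,0,0,0.5],[8,3,-4,0,0,0,0.5],[12,6.2,-4,0,0,0,0.5],[14.5,6.2,-4,0,0,0,0.5],[15.8,6.2,-4,0,0,0,0.5],[16,6.2,-4,0,0,0,0.5],[16,6.2,-4,0,0,0,0.5]]]'
python3 -c "
from h import *
im,im2=check();cv2.imwrite('pics/s5.png',np.vstack([im,im2[80:320]])[:,:,::-1][:,:,:])"
```

```text
t: 11.95
ee_pos: [0.5272, -0.0647, 0.0022]
tcp_rot: [[0.0, 1.0, -0.0], [1.0, -0.0, -0.0], [-0.0, -0.0, -1.0]]
wrist_force: [0.5, 0.2, 0.9]
gripper_width: 0.0213
finger_force: 0.1
t: 13.45
ee_pos: [0.5272, -0.1543, 0.0022]
tcp_rot: [[0.0, 1.0, 0.0], [1.0, -0.0, 0.0], [0.0, 0.0, -1.0]]
wrist_force: [0.7, -0.1, 0.5]
gripper_width: 0.0215
finger_force: 0.0
t: 14.35
ee_pos: [0.5883, 0.0055, 0.042]
tcp_rot: [[-0.0, 1.0, -0.001], [1.0, 0.0, -0.0], [-0.0, -0.001, -1.0]]
wrist_force: [-0.3, -0.1, 1.1]
gripper_width: 0.0212
finger_force: 0.0
tip z 0.07731091171611387 0.07717516972634364 y 0.0160030048465251
lid [0.679 0.057 0.03 ] 18
lid [0.606 0.056 0.031] 40
lid [0.573 0.047 0.03 ] 19
lid [ 0.588 -0.041  0.044] 90
lid [ 0.537 -0.108  0.03 ] 1461
lid [ 0.527 -0.181  0.018] 145
lid [ 0.466 -0.182  0.018] 153
```

```bash
python3 -c "
from h import *
im,W=cloud('wrist');m=(W[...,2]>.09)&(W[...,0]>.62)&(W[...,0]<.7)
P=W[m];P=P[P[:,1]<.06]
print(len(P),P.min(0),P.max(0))
q=P[P[:,2]<.13];print(len(q),q.min(0),q.max(0))
m=(W[...,2]>.075)&(W[...,2]<.085)&(W[...,0]>.62)&(W[...,1]>.03);print(W[m].min(0),W[m].max(0))
"
```

```text
11254 [ 0.62000228 -0.00831814  0.11496116] [0.65067937 0.01924091 0.15846851]
2718 [ 0.62000228 -0.00831814  0.11496116] [0.63597418 0.01924091 0.12999965]
[0.62982627 0.04393716 0.07500574] [0.66603965 0.07914335 0.08131503]
```

The knuckles stay 20 mm clear of the jar in y. On to the third lid.

```bash
python3 -m inch '[[[-0.3,0,1.5,0,0,0,0.5],[-0.3,0,2.8,0,0,0,0.5],[-0.3,0,3.6,0,0,0,0.5],[-0.3,0,4,0,0,0,0.5],[-0.5,0,4,0,0,0,0.5],[-1,0,4,0,0,0,0.5],[-1.5,0,4,0,0,0,0.5],[-2,0,4,0,0,0,0.5],[-2.5,0,4,0,0,0,0.5],[-3,0,4,0,0,0,0.5],[-3.6,0,4,0,0,0,0.5],[-4.3,0,4,0,0,0,0.5],[-5,0,4,0,0,0,0.5],[-5.7,0,4,0,0,0,0.5],[-6.4,0,4,0,0,0,0.5],[-7,0,4,0,0,0,0.5]]]'
python3 -m inch '[[[-0.7,0,0,0,0,0,0.5],[-1.4,0,0,0,0,0,0.5],[-2.1,0,0,0,0,0,0.5],[-2.8,0,0,0,0,0,0.5],[-3.5,0,0,0,0,0,0.5],[-4.2,0,0,0,0,0,0.5],[-4.9,0,0,0,0,0,0.5],[-5.6,0,0,0,0,0,0.5],[-6.3,0,0,0,0,0,0.5],[-7,0,0,0,0,0,0.5],[-7.7,0,0,0,0,0,0.5],[-8.3,0,0,0,0,0,0.5],[-8.8,0,0,0,0,0,0.5],[-9,0,0,0,0,0,0.5],[-9,0,0,0,0,0,0.5]]]'
python3 -m inch '[[[0,0,-2,0,0,0,0.5],[0,0,-5,0,0,0,0.5],[0,0,-9,0,0,0,0.5],[3,0,-13,0,0,0,0.5],[6,0,-15,0,0,0,0.5],[8,0,-15,0,0,0,0.5],[8,0,-15,0,0,0,0.5],[8,0,-15,0,0,0,0.5]]]'
python3 -c "
from h import *
im,im2=check();cv2.imwrite('pics/s6.png',im2[120:380,180:440,::-1].repeat(2,0).repeat(2,1))"
```

```text
t: 16.1
ee_pos: [0.5892, -0.0648, 0.0022]
tcp_rot: [[0.0, 1.0, -0.0], [1.0, -0.0, -0.0], [-0.0, -0.0, -1.0]]
wrist_force: [0.4, 0.0, -1.0]
gripper_width: 0.0212
finger_force: 0.1
t: 17.6
ee_pos: [0.5891, -0.1543, 0.0022]
tcp_rot: [[0.0, 1.0, -0.0], [1.0, -0.0, 0.0], [0.0, -0.0, -1.0]]
wrist_force: [0.4, -0.3, -0.5]
gripper_width: 0.0208
finger_force: 0.0
t: 18.4
ee_pos: [0.5889, -0.0737, 0.1521]
tcp_rot: [[-0.001, 1.0, -0.0], [1.0, 0.001, -0.0], [-0.0, -0.0, -1.0]]
wrist_force: [0.2, -0.2, -0.3]
gripper_width: 0.0212
finger_force: 0.0
tip z 0.1874712718606824 0.18721859417149783 y -0.06308724629400984
lid [0.591 0.011 0.03 ] 1412
lid [ 0.587 -0.182  0.018] 138
lid [ 0.527 -0.181  0.018] 145
lid [ 0.466 -0.182  0.019] 156
```

View pics/s6.png

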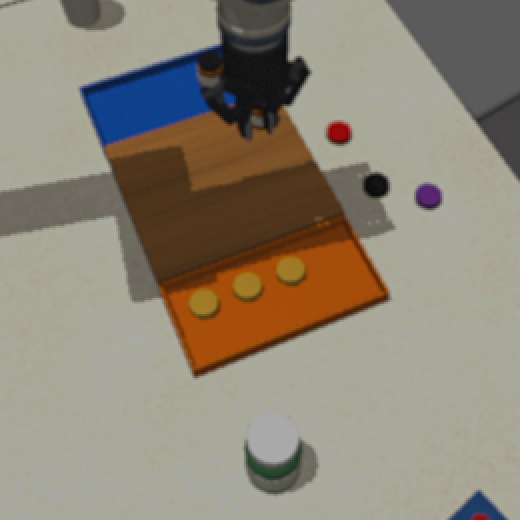

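All three lids lie flat in the orange tray at (204,302), (247,286) and (291,269). The jars I can see are upright and in place.

```bash
python3 -c "
from h import *
print(ticket.sign_off())"
```

```text
the job is handed in; nothing more can be done
None
```

All three lids are lying flat in the orange tray and the job is handed in at about 18.5 s. The first sweep passed over the lids because the fingertips sit about 34 mm behind the reported TCP, so I lowered the fingers and swept again. I kept clear of the jars and cups, but did not re-measure them before handing in.

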